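# Swap two jars in a divided tray by way of the passing bay

### The job

Make the honey jar and the clip-top jar change places in the wooden tray, each ending upright in the middle of the round inlay where the other stood. Push them gently along the tray floor, never gripping, lifting or tipping them: park one wholly inside the short front bay, bring the other right across onto the first one's inlay, then take the parked one to the free end. Leave the lemon and the salt pot where they are.

Things in the scene. Friction and masses are not known exactly. Their poses are not given: they have to be found in the camera images.
- tray: Wooden tray fixed to the worktop, 243 x 420 mm, floor 8 mm, walls 30 mm above it. T-shaped way: a lane along y, x -58 to 58, y -200 to 200 mm, and a front bay, y -58 to 58 mm, running from mid-lane toward -x (the robot) to a wall at x = -165 mm. Front corners: closed compartments. Jars cannot pass one another. Origin: underside, below the crossing; x away from robot, y left, z up.
- place_left (a point): Centre of the dark round inlay (90 mm across) in the lane's +y end, on the tray floor, 120 mm from the crossing and 80 mm from the end wall.
- place_right (a point): The same at the lane's -y end.
- place_bay (a point): Centre of the dark round inlay in the front bay, on the tray floor, 100 mm in front of the crossing and 65 mm from the bay's end wall. A jar centred here is wholly clear of the lane and leaves room for a finger behind it.
- place_middle (a point): Crossing of the lane and the bay (unmarked), on the tray floor; axes as the tray's. Beware above: wall cabinets begin at world x = 0.62, with undersides 0.45 m above the worktop where y is over 0.02 and 0.58 m to the right of that.
- honey_jar_mid (a point): Round honey jar with a screw lid, 58 mm across, 68 mm high, about 0.15 to 0.31 kg. The point is on its axis, 34 mm above its underside; z is up. Starts on one end inlay.
- clip_jar_mid (a point): Clip-top glass jar with wire bail and flat glass lid (stays shut), round, 62 mm across (the thin wire hinge at its +x side stands out a little more, not solid), 70 mm high, 0.2 to 0.39 kg. The point is on its axis, 35 mm above its underside; z is up. Starts on the other end inlay.
- salt_cellar_mid (a point): Bystander: round stoneware salt pot, 63 mm across, 36 mm high, loose in the tray's front compartment at +y; point at its centre, half-way up. Leave alone.
- lemon_0_mid (a point): Bystander: lemon, 83 x 58 x 58 mm, loose in the tray's front compartment at -y; point at its centre. Leave alone.
Things that resemble listed ones, but are neither listed nor needed, are in the scene too. Of the things like the part that bears honey_jar_mid, leave any that is green; of the rest the smaller one is meant.

How it is judged (in metres and radians):
On the way, in this order (a step that is already met when the one before it is completed fails the run):
1. one jar is parked wholly inside the front bay, the other still at its end of the lane (((x of honey_jar_mid in the frame of tray below -0.083 m and distance of clip_jar_mid from where it was at the start of the episode below 0.05 m) or (x of clip_jar_mid in the frame of tray below -0.083 m and distance of honey_jar_mid from where it was at the start of the episode below 0.05 m))), for 0.2 s.
2. with that jar still parked, the other one has crossed to the first one's inlay (within 20 mm of its centre) ((((x of honey_jar_mid in the frame of tray below -0.083 m and (horizontal distance between clip_jar_mid and place_left below 0.02 m or horizontal distance between clip_jar_mid and place_right below 0.02 m)) and distance of clip_jar_mid from where it was at the start of the episode above 0.19 m) or ((x of clip_jar_mid in the frame of tray below -0.083 m and (horizontal distance between honey_jar_mid and place_left below 0.02 m or horizontal distance between honey_jar_mid and place_right below 0.02 m)) and distance of honey_jar_mid from where it was at the start of the episode above 0.19 m))), for 0.2 s.
At the end, for the whole second after the job is handed in: Each jar stands upright (within 0.1 rad) on the tray floor with its axis within 20 mm of the centre of the end inlay where the other jar started; both have thus moved more than 190 mm (((horizontal distance between honey_jar_mid and place_left below 0.02 m and horizontal distance between clip_jar_mid and place_right below 0.02 m) or (horizontal distance between honey_jar_mid and place_right below 0.02 m and horizontal distance between clip_jar_mid and place_left below 0.02 m)) and distance of each of honey_jar_mid, clip_jar_mid from where it was at the start of the episode above 0.19 m and angle between each of honey_jar_mid, clip_jar_mid's own z axis and vertical below 0.1 rad); the robot touches nothing.
It fails at once if a jar is lifted more than 12 mm off the tray floor (z of honey_jar_mid in the frame of tray above 0.054 m or z of clip_jar_mid in the frame of tray above 0.055 m).
It fails at once if a jar is tipped more than 0.35 rad (angle between any of honey_jar_mid, clip_jar_mid's own z axis and vertical above 0.35 rad).
It fails at once if a jar is gripped or pushed with more than 20 N (contact force between the fingers and honey_jar above 20 N or contact force between the fingers and clip_jar above 20 N).
It fails at once if the salt pot or the lemon is shifted more than 25 mm (distance of any of salt_cellar_mid, lemon_0_mid from where it was at the start of the episode above 0.025 m).
It also fails if it takes over 72 s, if anything falls off the work surface, if the arm or the gripper's body presses on something with over 40 N, if the wrist force passes 120 N, or if a joint passes its speed limit or range.

### The arm

A 6-joint arm with a two-finger parallel gripper is mounted at the origin on a cart in front of the work surface, level with it; the furniture and walls round the work are solid. World frame = base frame: x ahead of the robot, y to its left, z up, the work surface at z = 0. Lengths are in m, angles in degrees, forces in N, time in s.
With the tool pointing down it reaches from about 0.275 to 0.85 m from the base axis. Payload 19 kg.
Tool frame: the origin (TCP) lies on the front face of the gripper's body, between the roots of the fingers; the fingertips stand 73 mm ahead of it and the grasp point (between the pads) lies 54 mm ahead of it; z points along the fingers, y is the line along which they close (so a half turn about z gives the same grasp; the last joint's range is limited). The gripper opens to 85 mm and grips with 20 to 120 N. Pads are 22 mm wide; open, the fingers measure 114 mm over their backs; the gripper's body (76 mm by 85 mm) begins 54 mm behind the grasp point. The pads swing forward as they close: fully open they stand 13 mm farther back than shut.
Start: joints at [62.452, 8.623, 82.357, -0, 89.026, -7.678], TCP at [0.195, 0.541, 0.304] pointing down, gripper open.
Joint ranges: [-160.23, 160.23], [-39.13, 120.54], [6.94, 153.29], [-79.49, 259.48], [9.18, 160.14], [-161.06, 161.06]. Speed limits (degrees/s): [108.29, 108.29, 127.2, 172.46, 172.46, 172.46].

### API

Orientations are given as [roll, pitch, yaw] about the fixed x, y, z axes, in that order (R = Rz(yaw) Ry(pitch) Rx(roll)).
In Python, from cell import bot, snapshot gives the robot as it stands. The module is installed in compiled form; this text tells all that it offers.
- The arm moves only by the tool move_arm, never from a script. Its argument "moves" is a list of rows, each a list of 2 entries, a list of its own where there are three numbers: the shift along the tool's x, y, z in units of 0.25 m (1.0 is 0.25 m), then the turn, a rotation vector about the tool's x, y, z in units of 90 degrees (1.0 is 90 degrees). In form: [[[dx, dy, dz], [wx, wy, wz]], ...]. A call has 1 to 20 rows; each row shifts and turns the commanded pose from where the row before left it, along the tool's axes as they then stand; what a row does not reach is not made up. A row lasts 1/8 s, in which the tool goes at most 62.5 mm and 10.7 degrees, less where a joint would pass 70% of its speed; a pose out of reach is approached as far as the arm can. A call with a number of a shift or a turn outside -1 to 1 is refused whole. A call with a gripper value outside its range is refused whole. "grip" is the opening, from 0 (shut) to 1 (fully open), set as the call begins (left out, the last holds). The fingers move at their own pace and stop on an object; "force" is the grip in N (left out, the last holds). Time passes only in rows, so rows that do not move let the fingers close. It gives the time, the measured TCP pose, the force, the opening and the grip force at its end, in the units of the state.
- bot.observe(): the state, without advancing time (a new reading comes with each control period).
- snapshot(name): name is "side" or "top"; returns a dict with "pixels" (420x560x3 uint8, red, green, blue), "range_z" (420x560 float32, m along the optical axis (not along the pixel's ray), 0 where there is no reading), "K" (3x3 intrinsics, pixels), "distortion" ([k1, k2, p1, p2, k3] as OpenCV has them; the pictures are not rectified), "camera_from_world" (4x4, takes a point from world to camera coordinates). Camera axes: x right, y up, looking along -z (the intrinsics and any distortion apply to the point x, -y, -z); pixel columns grow to the right and rows downward; lengths in m; the calibration is good to about 2 mm. A picture is of the moment at which its call begins.
- bot.sign_off(): hands the job in; it is judged then, once.
The state is a dict: "time_s": time; "q": joint angles; "qd": joint speeds; "joint_efforts": joint torques, N m; "position": TCP position; "eef_rot": TCP orientation; "ft_force": force on the tool from outside, world axes, zero at the start; "wrist_torque": the same for the moment, N m; "gripper_width": finger opening in m; "gripper_force": force on a finger pad.
Only numpy, scipy, OpenCV 4.12 (cv2) and the standard library are available. Lean on these libraries where they do the work, as an engineer would, in place of code of your own. Each camera call takes 0.05 s, during which the arm holds its last target. There are 200 camera calls.

## Working session

There is one attempt and no reset: what is moved stays moved. The work goes in short steps, Python scripts to look and compute and a tool call to move; the robot and the scene stay as the last step left them, time stands still between calls to the robot, and variables do not carry over. Pictures are saved under pics/ and viewed, at most 10 in all, crops included, and the job is handed in when it is done.

Besides the shell and the picture viewer there is one more tool, called as name(argument=value, ...), one argument or row to a line, values as JSON. move_arm: Moves the arm, as the interface text tells. Its arguments: {"type":"object","properties":{"moves":{"type":"array"},"grip":{"type":"number"},"force":{"type":"number"}},"required":["moves"]}

```bash
mkdir -p pics; cat > h.py <<'E'
import numpy as np, cv2
from cell import bot, snapshot
def world(s,u,v,z=None):
    """pixel -> world, by depth (z None) or on plane z"""
    K=np.array(s["K"]);d=np.array(s["distortion"],float)
    p=cv2.undistortPoints(np.array([[[u,v]]],float),K,d)[0,0]
    T=np.linalg.inv(np.array(s["camera_from_world"]))
    r=np.array([p[0],-p[1],-1.]); R=T[:3,:3]@r; o=T[:3,3]
    k=s["range_z"][int(round(v)),int(round(u))] if z is None else (z-o[2])/R[2]
    return o+k*R
def cloud(s):
    K=np.array(s["K"]);d=np.array(s["distortion"],float)
    h,w=s["range_z"].shape
    g=np.stack(np.meshgrid(np.arange(w),np.arange(h)),-1).reshape(-1,1,2).astype(float)
    p=cv2.undistortPoints(g,K,d)[:,0]
    T=np.linalg.inv(np.array(s["camera_from_world"]))
    k=s["range_z"].reshape(-1,1)
    P=np.c_[p[:,:1],-p[:,1:],-np.ones(len(p))]*k
    P=P@T[:3,:3].T+T[:3,3]; P[k[:,0]==0]=np.nan
    return P.reshape(h,w,3)
E
python3 - <<'E'
from h import *
for n in ("top","side"):
    s=snapshot(n); cv2.imwrite(f"pics/{n}0.png",s["pixels"][:,:,::-1]); np.savez(f"{n}0.npz",**s)
    print(n,np.linalg.inv(s["camera_from_world"])[:3].round(3).tolist())
print(bot.observe())
E
```

```text
top [[0.004, 0.987, -0.163, 0.302], [-1.0, 0.002, -0.009, -0.37], [-0.009, 0.163, 0.987, 1.261]]
side [[0.818, 0.291, -0.496, -0.042], [-0.574, 0.443, -0.688, -1.094], [0.02, 0.848, 0.529, 0.587]]
{'time_s': 0.1, 'q': array([ 6.24531436e+01,  8.64526300e+00,  8.23866126e+01, -1.59905331e-03,
        8.90272537e+01, -7.67706485e+00]), 'qd': array([ 0.01958298, -0.06806216, -0.04326072, -0.09134159,  0.08276249,
        0.00098905]), 'joint_efforts': array([ 3.90540372e-03, -7.14384127e+01, -5.71794999e+01, -2.90939679e-04,
        7.25536098e-03,  9.70567567e-05]), 'position': array([0.19538666, 0.54063439, 0.30338752]), 'eef_rot': array([-1.79941187e+02, -6.31458688e-03,  1.60130233e+02]), 'ft_force': array([ 0.11228114,  0.37475754, -0.54371316]), 'wrist_torque': array([0.03655926, 0.00102212, 0.0479864 ]), 'gripper_force': 0.0, 'gripper_width': 0.0851922251401637}
```

View pics/top0.png

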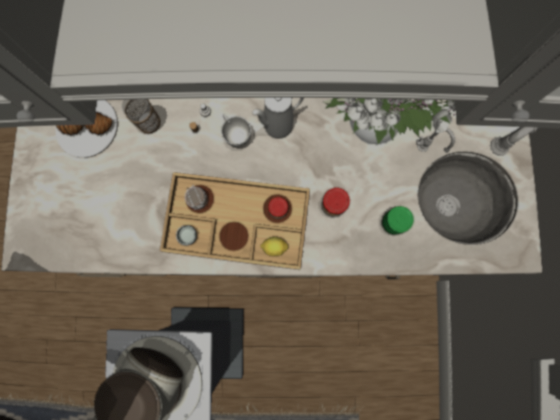

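View pics/side0.png

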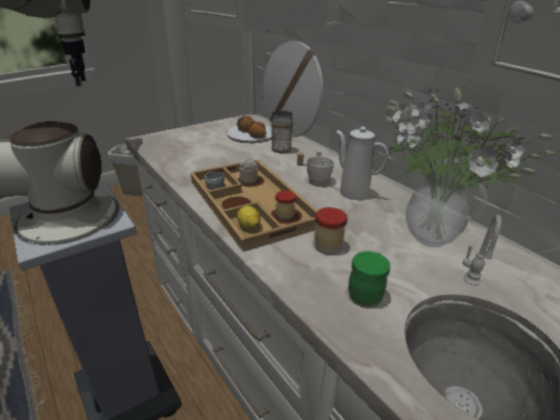

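The top view shows a clip-top jar at (199,198), a salt pot at (187,235), the bay inlay at (234,236) and the lemon at (274,246). There are three honey-jar candidates: red lid in the tray at (278,207), a larger red one outside at (337,201), and a green one at (399,220). I choose the one in the tray because it is the smaller non-green jar and stands on an inlay. Next I check it in a close crop.

```bash
python3 - <<'E'
from h import *
s=dict(np.load("top0.npz")); C=cloud(s); im=s["pixels"]
c=im[160:280,150:420]; cv2.imwrite("pics/crop0.png",cv2.resize(c,None,fx=2.9,fy=2.9,interpolation=cv2.INTER_CUBIC)[:,:,::-1])
hsv=cv2.cvtColor(im,cv2.COLOR_RGB2HSV)
# tray rim by colour + height
x,y,z=C[...,0],C[...,1],C[...,2]
print("table z",np.nanmedian(z[230:260,330:370]))
roi=np.zeros(z.shape,bool); roi[165:275,155:318]=1
rim=roi&(z>0.025)&(z<0.048)&(hsv[...,1]>70)
m=cv2.morphologyEx(rim.astype(np.uint8),cv2.MORPH_CLOSE,np.ones((3,3)))
n,l,st,ce=cv2.connectedComponentsWithStats(m); i=1+st[1:,4].argmax()
P=C[(l==i)&rim][:,:2]; r=cv2.minAreaRect((P*1000).astype(np.float32)); print("rim",r,len(P))
# red lid
for nm,lo,hi in(("red",(0,120,60),(8,255,255)),("green",(50,100,40),(80,255,255)),("inlay",(0,90,10),(15,255,90))):
    k=cv2.inRange(hsv,lo,hi)
    n,l,st,ce=cv2.connectedComponentsWithStats(k)
    for j in range(1,n):
        if st[j,4]>60: 
            Q=C[l==j]; print(nm,ce[j].round(1),st[j,2:],np.nanmedian(Q,0).round(4),(np.nanmax(Q,0)-np.nanmin(Q,0)).round(3))
# things above 0.06 in tray
k=(roi&(z>0.066)&(z<0.1)).astype(np.uint8)
n,l,st,ce=cv2.connectedComponentsWithStats(k)
for j in range(1,n):
    if st[j,4]>40:
        Q=C[l==j];(cx,cy),rr=cv2.minEnclosingCircle((Q[:,:2]*1000).astype(np.float32));print("tall",ce[j].round(1),st[j],np.nanmedian(Q,0).round(4),Q[:,2].max(),cx,cy,rr)
print(world(s,234,236,0.008))
E
```

```text
table z -0.0005856639892938276
rim ((480.158203125, -227.7989044189453), (418.98516845703125, 242.41412353515625), 82.91595458984375) 1948
red [335.6 200.8] [ 26  27 557] [ 0.5245 -0.521   0.0929] [0.075 0.072 0.022]
red [277.6 206.4] [ 23  21 385] [ 0.513  -0.3565  0.0743] [0.074 0.067 0.079]
green [397.5 220. ] [ 30  27 627] [ 0.4704 -0.6961  0.0924] [0.073 0.075 0.058]
inlay [ 99.7 127.7] [ 27  14 132] [0.7659 0.2003 0.0458] [0.174 0.223 0.426]
inlay [ 70.8 129. ] [ 25   9 136] [0.7633 0.2989 0.049 ] [0.159 0.232 0.424]
inlay [205.7 199.3] [ 22  26 154] [ 0.5453 -0.1382  0.0086] [0.078 0.065 0.02 ]
inlay [276.4 211.4] [ 27  26 210] [ 0.5006 -0.348   0.0085] [0.078 0.079 0.07 ]
inlay [233.2 235.7] [ 26  26 541] [ 0.4333 -0.2216  0.008 ] [0.076 0.077 0.016]
tall [193.7 196. ] [185 185  18  21 282] [ 0.5423 -0.1117  0.0737] 0.08077494894928616 542.755615234375 -115.64905548095703 32.52151870727539
tall [277.6 206.9] [268 198  20  19 303] [ 0.5101 -0.3569  0.0751] 0.08078848234883318 511.24700927734375 -355.6292419433594 28.367443084716797
[ 0.43298024 -0.2242194   0.008     ]
```

View pics/crop0.png

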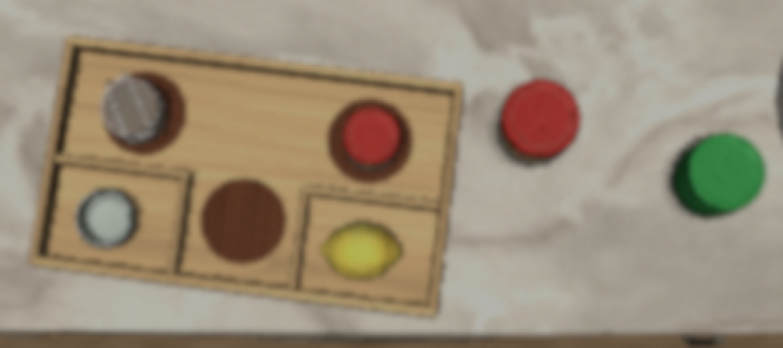

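The crop confirms it: the clip jar (about (135,105) in the crop) and the smaller red-lid honey jar (372,135) stand on the end inlays, and the larger red and green jars are outside the tray. The tray measures 419x242 mm, its crossing is near (0.533,-0.234) and its yaw is about -7.1°. I will park the honey jar, pushing with half-open fingers as a self-centring V. First I turn the tool so that its x lies along tray y and its y along tray x.

move_arm(
  moves=[
    [[0, 0, 0], [0, 0, 0.1071]],
    [[0, 0, 0], [0, 0, 0.1071]],
    [[0, 0, 0], [0, 0, 0.1071]],
    [[0, 0, 0], [0, 0, 0.1071]],
    [[0, 0, 0], [0, 0, 0.1071]],
    [[0, 0, 0], [0, 0, 0.1071]],
    [[0, 0, 0], [0, 0, 0.1071]],
    [[0, 0, 0], [0, 0, 0.1071]],
  ],
  grip=0.45,
)

```text
time_s: 1.1
position: [0.1954, 0.5407, 0.3035]
eef_rot: [-180.0, 0.0, 82.7]
ft_force: [0.1, 0.4, -0.0]
gripper_width: 0.0384
gripper_force: 0.0
```

move_arm(
  moves=[
    [[-0.18, 0.085, 0], [0, 0, 0]],
    [[-0.18, 0.085, 0], [0, 0, 0]],
    [[-0.18, 0.085, 0], [0, 0, 0]],
    [[-0.18, 0.085, 0], [0, 0, 0]],
    [[-0.18, 0.085, 0], [0, 0, 0]],
    [[-0.18, 0.085, 0], [0, 0, 0]],
    [[-0.18, 0.085, 0], [0, 0, 0]],
    [[-0.18, 0.085, 0], [0, 0, 0]],
    [[-0.18, 0.085, 0], [0, 0, 0]],
    [[-0.18, 0.085, 0], [0, 0, 0]],
    [[-0.18, 0.085, 0], [0, 0, 0]],
    [[-0.18, 0.085, 0], [0, 0, 0]],
    [[-0.18, 0.085, 0], [0, 0, 0]],
    [[-0.18, 0.085, 0], [0, 0, 0]],
    [[-0.18, 0.085, 0], [0, 0, 0]],
    [[-0.18, 0.085, 0], [0, 0, 0]],
    [[-0.18, 0.085, 0], [0, 0, 0]],
    [[-0.18, 0.085, 0], [0, 0, 0]],
    [[-0.18, 0.085, 0], [0, 0, 0]],
    [[-0.18, 0.085, 0], [0, 0, 0]],
    [[0, 0, 0], [0, 0, 0]],
  ],
)

```text
$.moves: bad value
```

move_arm(
  moves=[
    [[-0.18, 0.085, 0], [0, 0, 0]],
    [[-0.18, 0.085, 0], [0, 0, 0]],
    [[-0.18, 0.085, 0], [0, 0, 0]],
    [[-0.18, 0.085, 0], [0, 0, 0]],
    [[-0.18, 0.085, 0], [0, 0, 0]],
    [[-0.18, 0.085, 0], [0, 0, 0]],
    [[-0.18, 0.085, 0], [0, 0, 0]],
    [[-0.18, 0.085, 0], [0, 0, 0]],
    [[-0.18, 0.085, 0], [0, 0, 0]],
    [[-0.18, 0.085, 0], [0, 0, 0]],
    [[-0.18, 0.085, 0], [0, 0, 0]],
    [[-0.18, 0.085, 0], [0, 0, 0]],
    [[-0.18, 0.085, 0], [0, 0, 0]],
    [[-0.18, 0.085, 0], [0, 0, 0]],
    [[-0.18, 0.085, 0], [0, 0, 0]],
    [[-0.18, 0.085, 0], [0, 0, 0]],
    [[-0.18, 0.085, 0], [0, 0, 0]],
    [[-0.18, 0.085, 0], [0, 0, 0]],
    [[-0.18, 0.085, 0], [0, 0, 0]],
    [[-0.18, 0.085, 0], [0, 0, 0]],
  ],
)

```text
time_s: 3.6
position: [0.5082, -0.4058, 0.3035]
eef_rot: [-180.0, -0.0, 83.0]
ft_force: [0.3, -0.1, 0.2]
gripper_width: 0.0384
gripper_force: 0.0
```

```bash
cat >> h.py <<'E'
O=np.array([.533,-.2344]); th=np.radians(-7.1)
X=np.array([np.cos(th),np.sin(th)]); Y=np.array([-X[1],X[0]])
def tr(p): return np.array([(p[:2]-O)@X,(p[:2]-O)@Y])*1000   # tray mm
def st():
    o=bot.observe(); print("t",round(o["time_s"],2),"tool tray mm",tr(o["position"]).round(1),"z",round(o["position"][2],4),"yaw",o["eef_rot"].round(1),"f",o["ft_force"].round(1),"w",round(o["gripper_width"],4))
def lids():
    s=snapshot("top"); C=cloud(s); hsv=cv2.cvtColor(s["pixels"],cv2.COLOR_RGB2HSV)
    T=np.stack([(C[...,:2]-O)@X,(C[...,:2]-O)@Y],-1); z=C[...,2]
    top=(z>.068)&(z<.082)&(abs(T[...,0])<.16)&(abs(T[...,1])<.2)
    red=((hsv[...,0]<8)|(hsv[...,0]>172))&(hsv[...,1]>110)
    for n,m in (("honey",top&red),("other",top&~red)):
        m=cv2.morphologyEx(m.astype(np.uint8),cv2.MORPH_OPEN,np.ones((3,3)))
        c,l,S,ce=cv2.connectedComponentsWithStats(m)
        for j in range(1,c):
            if S[j,4]>60:
                (a,b),r=cv2.minEnclosingCircle((T[l==j]*1000).astype(np.float32)); print(n,"tray mm",round(a,1),round(b,1),"r",round(r,1),"n",S[j,4])
    return s
E
python3 - <<'E'
from h import *
st(); lids()
E
```

```text
t 3.6 tool tray mm [  -3.5 -173.2] z 0.3035 yaw [-180.   -0.   83.] f [ 0.3 -0.1  0.2] w 0.0384
honey tray mm -7.0 -123.1 r 28.2 n 292
other tray mm -2.8 125.9 r 26.7 n 189
```

move_arm(
  moves=[
    [[-0.011, -0.01, 0.13], [0, 0, 0]],
    [[0, 0, 0.15], [0, 0, 0]],
    [[0, 0, 0.15], [0, 0, 0]],
    [[0, 0, 0.12], [0, 0, 0]],
    [[0, 0, 0.12], [0, 0, 0]],
    [[0, 0, 0.1], [0, 0, 0]],
    [[0, 0, 0.05], [0, 0, 0]],
    [[0, 0, 0.04], [0, 0, 0]],
    [[0, 0, 0], [0, 0, 0]],
  ],
)

```text
time_s: 4.78
position: [0.505, -0.4067, 0.0888]
eef_rot: [-180.0, -0.0, 83.0]
ft_force: [0.5, -0.4, 0.2]
gripper_width: 0.0385
gripper_force: 0.0
```

```bash
python3 - <<'E'
from h import *
st()
s=snapshot("side"); c=s["pixels"][120:270,160:360]; cv2.imwrite("pics/s1.png",cv2.resize(c,None,fx=3.9,fy=3.9,interpolation=cv2.INTER_CUBIC)[:,:,::-1])
E
```

```text
t 4.78 tool tray mm [  -6.5 -174.4] z 0.0888 yaw [-180.   -0.   83.] f [ 0.5 -0.4  0.2] w 0.0385
```

View pics/s1.png

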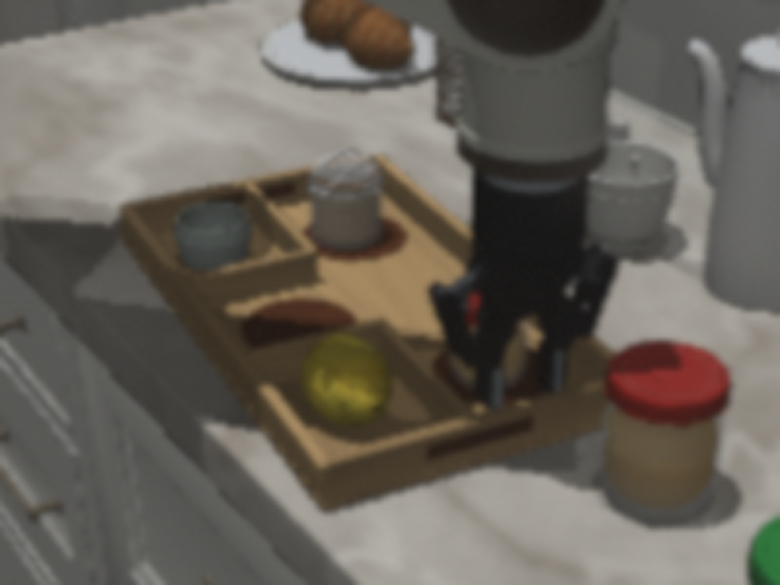

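The two fingers stand inside the tray, behind the honey jar and clear of the walls (around (525,390) in the crop). I push toward the crossing.

move_arm(
  moves=[
    [[0.028, 0, 0], [0, 0, 0]],
    [[0.028, 0, 0], [0, 0, 0]],
    [[0.028, 0, 0], [0, 0, 0]],
    [[0.028, 0, 0], [0, 0, 0]],
    [[0.028, 0, 0], [0, 0, 0]],
    [[0.028, 0, 0], [0, 0, 0]],
    [[0.028, 0, 0], [0, 0, 0]],
    [[0.028, 0, 0], [0, 0, 0]],
    [[0.028, 0, 0], [0, 0, 0]],
    [[0.028, 0, 0], [0, 0, 0]],
    [[0.028, 0, 0], [0, 0, 0]],
    [[0.028, 0, 0], [0, 0, 0]],
    [[0.028, 0, 0], [0, 0, 0]],
    [[0.028, 0, 0], [0, 0, 0]],
    [[0.028, 0, 0], [0, 0, 0]],
    [[0.028, 0, 0], [0, 0, 0]],
    [[0.028, 0, 0], [0, 0, 0]],
    [[0.028, 0, 0], [0, 0, 0]],
    [[0.028, 0, 0], [0, 0, 0]],
    [[0, 0, 0], [0, 0, 0]],
  ],
)

```text
time_s: 7.32
position: [0.5218, -0.2746, 0.0902]
eef_rot: [179.9, 0.1, 83.0]
ft_force: [0.8, -4.1, 5.2]
gripper_width: 0.0382
gripper_force: 0.1
```

```bash
python3 - <<'E'
from h import *
st(); s=lids()
c=s["pixels"][150:280,140:330]; cv2.imwrite("pics/t2.png",cv2.resize(c,None,fx=4,fy=4,interpolation=cv2.INTER_CUBIC)[:,:,::-1])
E
```

```text
t 7.33 tool tray mm [ -6.1 -41.3] z 0.0902 yaw [1.799e+02 1.000e-01 8.300e+01] f [ 0.8 -4.1  5.2] w 0.0382
```

View pics/t2.png

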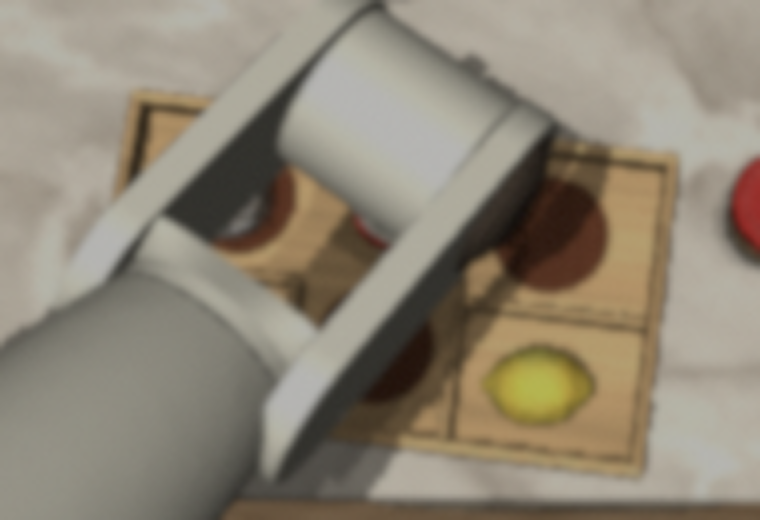

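The honey jar's red lid shows under the wrist (375,230), about at the crossing. The 5 N upward force is odd, so I back off slightly, rise and look at the side view.

move_arm(
  moves=[
    [[-0.02, 0, 0], [0, 0, 0]],
    [[-0.02, 0, 0], [0, 0, 0]],
    [[-0.02, 0, 0], [0, 0, 0]],
    [[0, 0, 0], [0, 0, 0]],
  ],
)

```text
time_s: 7.88
position: [0.5193, -0.2899, 0.0888]
eef_rot: [-180.0, -0.0, 83.0]
ft_force: [-0.5, -0.4, -0.2]
gripper_width: 0.0381
gripper_force: 0.0
```

```bash
python3 - <<'E'
from h import *
st()
s=snapshot("side"); c=s["pixels"][120:270,160:360]; cv2.imwrite("pics/s2.png",cv2.resize(c,None,fx=3.9,fy=3.9,interpolation=cv2.INTER_CUBIC)[:,:,::-1])
E
```

```text
t 7.88 tool tray mm [ -6.8 -56.8] z 0.0888 yaw [-180.   -0.   83.] f [-0.5 -0.4 -0.2] w 0.0381
```

View pics/s2.png

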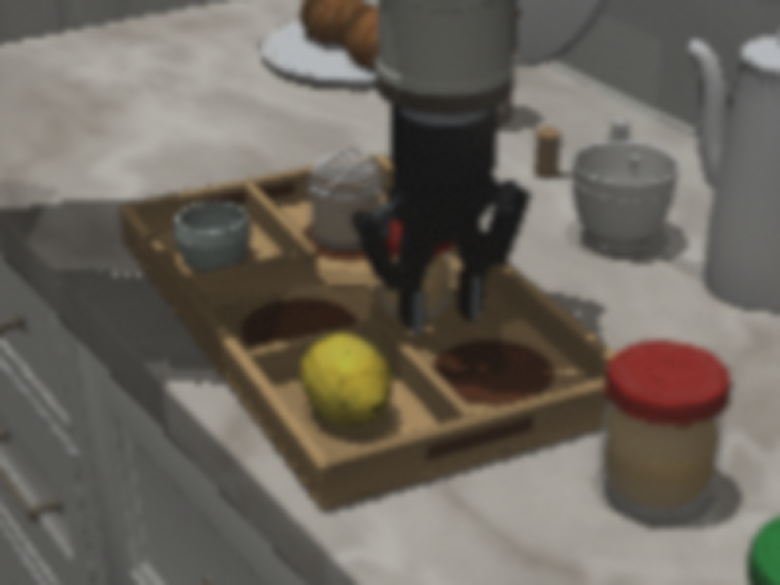

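The honey jar is upright behind the fingers, near (430,265). I raise the tool 8 mm, in case the gripper rubbed the lid, and finish the push.

move_arm(
  moves=[
    [[0, 0, -0.032], [0, 0, 0]],
    [[0.024, 0, 0], [0, 0, 0]],
    [[0.024, 0, 0], [0, 0, 0]],
    [[0.024, 0, 0], [0, 0, 0]],
    [[0.014, 0, 0], [0, 0, 0]],
    [[0.014, 0, 0], [0, 0, 0]],
  ],
)

```text
time_s: 8.68
position: [0.5225, -0.2646, 0.097]
eef_rot: [180.0, 0.0, 83.0]
ft_force: [-0.8, -2.1, 1.9]
gripper_width: 0.0379
gripper_force: 1.1
```

```bash
python3 - <<'E'
from h import *
st()
E
```

```text
t 8.68 tool tray mm [ -6.7 -31.3] z 0.097 yaw [180.   0.  83.] f [-0.8 -2.1  1.9] w 0.0379
```

move_arm(
  moves=[
    [[-0.04, 0, 0], [0, 0, 0]],
    [[-0.04, 0, -0.02], [0, 0, 0]],
    [[0, 0, -0.1], [0, 0, 0]],
    [[0, 0, -0.16], [0, 0, 0]],
    [[0, 0, -0.16], [0, 0, 0]],
    [[0.1, 0.09, 0], [0, 0, 0.11]],
    [[0, 0, 0], [0, 0, 0.11]],
    [[0, 0, 0], [0, 0, 0.11]],
    [[0, 0, 0], [0, 0, 0.11]],
    [[0, 0, 0], [0, 0, 0.11]],
    [[0, 0, 0], [0, 0, 0.11]],
    [[0, 0, 0], [0, 0, 0.11]],
    [[0, 0, 0], [0, 0, 0.11]],
    [[0, 0, 0], [0, 0, 0.12]],
    [[0, 0, 0], [0, 0, 0]],
  ],
)

```text
time_s: 10.55
position: [0.5452, -0.2632, 0.2071]
eef_rot: [-180.0, 0.0, -6.9]
ft_force: [0.2, -1.2, -0.2]
gripper_width: 0.0384
gripper_force: 0.0
```

```bash
python3 - <<'E'
from h import *
st(); s=lids()
s=snapshot("side"); C=cloud(s); hsv=cv2.cvtColor(s["pixels"],cv2.COLOR_RGB2HSV)
m=((hsv[...,0]<8)|(hsv[...,0]>172))&(hsv[...,1]>110)&(C[...,2]>.06)&(C[...,2]<.09)&(C[...,1]>-.43)&(C[...,0]<.62)
Q=C[m]; t=np.array([tr(q) for q in Q]); print(len(Q),t.min(0),t.max(0),Q[:,2].max()); top=t[Q[:,2]>.0745]; print(len(top),cv2.minEnclosingCircle(top.astype(np.float32)))
E
```

```text
t 10.55 tool tray mm [ 15.7 -27. ] z 0.2071 yaw [-180.     0.    -6.9] f [ 0.2 -1.2 -0.2] w 0.0384
other tray mm -5.6 123.8 r 28.2 n 272
167 [-33.93740694 -32.12409613] [20.06483419 25.76042968] 0.07705039000846359
47 ((-5.775582790374756, -2.9006621837615967), 27.59410858154297)
```

move_arm(
  moves=[
    [[0.089, -0.1, 0], [0, 0, 0]],
    [[0, 0, 0], [0, 0, 0]],
    [[0, 0, 0.12], [0, 0, 0]],
    [[0, 0, 0.12], [0, 0, 0]],
    [[0, 0, 0.08], [0, 0, 0]],
    [[0, 0, 0.06], [0, 0, 0]],
    [[0, 0, 0.06], [0, 0, 0]],
    [[0, 0, 0], [0, 0, 0]],
  ],
)

```text
time_s: 11.65
position: [0.5701, -0.2403, 0.096]
eef_rot: [-180.0, 0.1, -6.9]
ft_force: [-0.9, -0.0, -0.2]
gripper_width: 0.0384
gripper_force: 0.0
```

```bash
python3 - <<'E'
from h import *
st()
E
```

```text
t 11.65 tool tray mm [37.6 -1.3] z 0.096 yaw [-1.8e+02  1.0e-01 -6.9e+00] f [-0.9 -0.  -0.2] w 0.0384
```

move_arm(
  moves=[
    [[-0.026, 0, 0], [0, 0, 0]],
    [[-0.026, 0, 0], [0, 0, 0]],
    [[-0.026, 0, 0], [0, 0, 0]],
    [[-0.026, 0, 0], [0, 0, 0]],
    [[-0.026, 0, 0], [0, 0, 0]],
    [[-0.026, 0, 0], [0, 0, 0]],
    [[-0.026, 0, 0], [0, 0, 0]],
    [[-0.026, 0, 0], [0, 0, 0]],
    [[-0.026, 0, 0], [0, 0, 0]],
    [[-0.026, 0, 0], [0, 0, 0]],
    [[-0.026, 0, 0], [0, 0, 0]],
    [[-0.026, 0, 0], [0, 0, 0]],
    [[-0.026, 0, 0], [0, 0, 0]],
    [[-0.026, 0, 0], [0, 0, 0]],
    [[-0.026, 0, 0], [0, 0, 0]],
    [[-0.026, 0, 0], [0, 0, 0]],
    [[0, 0, 0], [0, 0, 0]],
  ],
)

```text
time_s: 13.78
position: [0.4665, -0.2276, 0.0966]
eef_rot: [-180.0, 0.1, -6.9]
ft_force: [1.0, -0.0, -0.3]
gripper_width: 0.0384
gripper_force: 0.1
```

```bash
python3 - <<'E'
from h import *
st()
E
```

```text
t 13.78 tool tray mm [-66.8  -1.5] z 0.0966 yaw [-1.8e+02  1.0e-01 -6.9e+00] f [ 1.  -0.  -0.3] w 0.0384
```

move_arm(
  moves=[
    [[0.06, 0, 0], [0, 0, 0]],
    [[0.06, 0, 0], [0, 0, 0]],
    [[0, 0, -0.12], [0, 0, 0]],
    [[0, 0, -0.16], [0, 0, 0]],
    [[0, 0, -0.16], [0, 0, 0]],
    [[0, 0, 0], [0, 0, -0.11]],
    [[0, 0, 0], [0, 0, -0.11]],
    [[0, 0, 0], [0, 0, -0.11]],
    [[0, 0, 0], [0, 0, -0.11]],
    [[0, 0, 0], [0, 0, -0.11]],
    [[0, 0, 0], [0, 0, -0.11]],
    [[0, 0, 0], [0, 0, -0.11]],
    [[0, 0, 0], [0, 0, -0.11]],
    [[0, 0, 0], [0, 0, -0.12]],
    [[0.14, 0.03, 0], [0, 0, 0]],
    [[0.15, 0.03, 0], [0, 0, 0]],
    [[0.15, 0.03, 0], [0, 0, 0]],
    [[0.15, 0.03, 0], [0, 0, 0]],
    [[0.12, 0.01, 0], [0, 0, 0]],
    [[0, 0, 0], [0, 0, 0]],
  ],
)

```text
time_s: 16.27
position: [0.5519, -0.0573, 0.2066]
eef_rot: [-180.0, -0.0, 83.2]
ft_force: [-0.4, -0.1, -0.6]
gripper_width: 0.0388
gripper_force: 0.0
```

```bash
python3 - <<'E'
from h import *
st(); s=lids()
s=snapshot("side"); C=cloud(s); hsv=cv2.cvtColor(s["pixels"],cv2.COLOR_RGB2HSV)
m=((hsv[...,0]<8)|(hsv[...,0]>172))&(hsv[...,1]>110)&(C[...,2]>.0745)&(C[...,2]<.09)&(C[...,1]>-.43)&(C[...,0]<.62)
t=np.array([tr(q) for q in C[m]]); print(len(t),len(t) and cv2.minEnclosingCircle(t.astype(np.float32)))
E
```

```text
t 16.27 tool tray mm [ -3.1 178.1] z 0.2066 yaw [-180.    -0.    83.2] f [-0.4 -0.1 -0.6] w 0.0388
honey tray mm -100.9 -1.1 r 28.8 n 304
other tray mm -4.9 124.8 r 28.0 n 259
72 ((-99.19901275634766, -3.8915438652038574), 27.870929718017578)
```

The honey jar is parked at about (-100,-2) mm and the clip jar still stands at (-5,122). I descend behind the clip jar and push it across.

move_arm(
  moves=[
    [[0, 0.004, 0.12], [0, 0, 0]],
    [[0, 0, 0.12], [0, 0, 0]],
    [[0, 0, 0.08], [0, 0, 0]],
    [[0, 0, 0.06], [0, 0, 0]],
    [[0, 0, 0.06], [0, 0, 0]],
    [[0, 0, 0], [0, 0, 0]],
    [[-0.03, 0, 0], [0, 0, 0]],
    [[-0.03, 0, 0], [0, 0, 0]],
    [[-0.03, 0, 0], [0, 0, 0]],
    [[-0.03, 0, 0], [0, 0, 0]],
    [[-0.03, 0, 0], [0, 0, 0]],
    [[-0.03, 0, 0], [0, 0, 0]],
  ],
)

```text
time_s: 17.88
position: [0.5464, -0.1045, 0.097]
eef_rot: [180.0, 0.0, 83.0]
ft_force: [0.2, 3.3, 3.2]
gripper_width: 0.0383
gripper_force: 2.2
```

```bash
python3 - <<'E'
from h import *
st(); lids()
E
```

```text
t 17.88 tool tray mm [ -2.8 130.6] z 0.097 yaw [180.   0.  83.] f [0.2 3.3 3.2] w 0.0383
honey tray mm -100.8 -0.5 r 28.4 n 309
other tray mm -6.8 94.4 r 26.7 n 222
```

move_arm(
  moves=[
    [[-0.03, 0, 0], [0, 0, 0]],
    [[-0.03, 0, 0], [0, 0, 0]],
    [[-0.03, 0, 0], [0, 0, 0]],
    [[-0.03, 0, 0], [0, 0, 0]],
    [[-0.03, 0, 0], [0, 0, 0]],
    [[-0.03, 0, 0], [0, 0, 0]],
    [[-0.03, 0, 0], [0, 0, 0]],
    [[-0.03, 0, 0], [0, 0, 0]],
    [[-0.03, 0, 0], [0, 0, 0]],
    [[-0.03, 0, 0], [0, 0, 0]],
    [[-0.03, 0, 0], [0, 0, 0]],
    [[-0.03, 0, 0], [0, 0, 0]],
    [[-0.03, 0, 0], [0, 0, 0]],
    [[-0.03, 0, 0], [0, 0, 0]],
    [[-0.03, 0, 0], [0, 0, 0]],
    [[-0.03, 0, 0], [0, 0, 0]],
    [[-0.03, 0, 0], [0, 0, 0]],
    [[-0.03, 0, 0], [0, 0, 0]],
    [[-0.03, 0, 0], [0, 0, 0]],
    [[-0.03, 0, 0], [0, 0, 0]],
  ],
)

```text
time_s: 20.42
position: [0.5281, -0.2534, 0.0969]
eef_rot: [-180.0, 0.0, 83.0]
ft_force: [0.3, 2.3, 2.1]
gripper_width: 0.0382
gripper_force: 1.4
```

```bash
python3 - <<'E'
from h import *
st(); lids()
E
```

```text
t 20.43 tool tray mm [ -2.5 -19.5] z 0.0969 yaw [-180.    0.   83.] f [0.3 2.3 2.1] w 0.0382
honey tray mm -105.0 -8.8 r 26.4 n 126
```

move_arm(
  moves=[
    [[-0.029, 0, 0], [0, 0, 0]],
    [[-0.029, 0, 0], [0, 0, 0]],
    [[-0.029, 0, 0], [0, 0, 0]],
    [[-0.029, 0, 0], [0, 0, 0]],
    [[-0.029, 0, 0], [0, 0, 0]],
    [[-0.029, 0, 0], [0, 0, 0]],
    [[-0.029, 0, 0], [0, 0, 0]],
    [[-0.029, 0, 0], [0, 0, 0]],
    [[-0.024, 0, 0], [0, 0, 0]],
    [[0, 0, 0], [0, 0, 0]],
    [[0.06, 0, 0], [0, 0, 0]],
    [[0.06, 0, 0], [0, 0, 0]],
    [[0, 0, -0.14], [0, 0, 0]],
    [[0, 0, -0.16], [0, 0, 0]],
    [[0, 0, -0.16], [0, 0, 0]],
    [[0.16, 0, 0], [0, 0, 0]],
    [[0.16, 0, 0], [0, 0, 0]],
    [[0.16, 0, 0], [0, 0, 0]],
    [[0, 0, 0], [0, 0, 0]],
  ],
)

```text
time_s: 22.85
position: [0.5387, -0.1642, 0.2122]
eef_rot: [180.0, -0.0, 83.2]
ft_force: [0.1, -0.1, 0.1]
gripper_width: 0.0381
gripper_force: 0.0
```

```bash
python3 - <<'E'
from h import *
st(); s=lids()
c=s["pixels"][150:280,140:330]; cv2.imwrite("pics/t3.png",cv2.resize(c,None,fx=4,fy=4,interpolation=cv2.INTER_CUBIC)[:,:,::-1])
E
```

```text
t 22.85 tool tray mm [-3.  70.4] z 0.2122 yaw [180.   -0.   83.2] f [ 0.1 -0.1  0.1] w 0.0381
honey tray mm -100.5 -0.3 r 28.3 n 296
other tray mm -5.5 -118.1 r 27.9 n 271
```

View pics/t3.png

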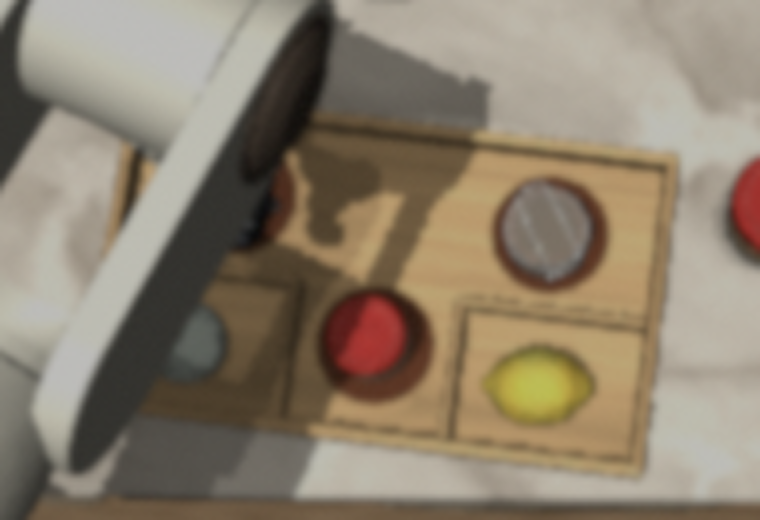

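The clip jar sits inside the right inlay (548,232) and the honey jar stands on the bay inlay (365,335). Next I go behind the honey jar.

move_arm(
  moves=[
    [[-0.071, -0.142, 0], [0, 0, 0]],
    [[-0.071, -0.142, 0], [0, 0, 0]],
    [[-0.071, -0.142, 0], [0, 0, 0]],
    [[-0.071, -0.142, 0], [0, 0, 0]],
    [[0, 0, 0], [0, 0, 0.11]],
    [[0, 0, 0], [0, 0, 0.11]],
    [[0, 0, 0], [0, 0, 0.11]],
    [[0, 0, 0], [0, 0, 0.11]],
    [[0, 0, 0], [0, 0, 0.11]],
    [[0, 0, 0], [0, 0, 0.11]],
    [[0, 0, 0], [0, 0, 0.11]],
    [[0, 0, 0], [0, 0, 0.11]],
    [[0, 0, 0], [0, 0, 0.12]],
    [[0, 0, 0], [0, 0, 0]],
  ],
)

```text
time_s: 24.65
position: [0.3889, -0.221, 0.2119]
eef_rot: [180.0, 0.0, -6.9]
ft_force: [-1.3, -0.0, 0.6]
gripper_width: 0.0384
gripper_force: 0.0
```

```bash
python3 - <<'E'
from h import *
st()
E
```

```text
t 24.65 tool tray mm [-144.7   -4.5] z 0.2119 yaw [180.    0.   -6.9] f [-1.3 -0.   0.6] w 0.0384
```

move_arm(
  moves=[
    [[0, -0.012, 0.12], [0, 0, 0]],
    [[0, 0, 0.12], [0, 0, 0]],
    [[0, 0, 0.1], [0, 0, 0]],
    [[0, 0, 0.06], [0, 0, 0]],
    [[0, 0, 0.06], [0, 0, 0]],
    [[0.016, 0, 0], [0, 0, 0]],
    [[0.02, 0, 0], [0, 0, 0]],
    [[0.02, 0, 0], [0, 0, 0]],
  ],
)

```text
time_s: 25.65
position: [0.404, -0.2198, 0.0976]
eef_rot: [180.0, -0.1, -6.9]
ft_force: [-0.8, -0.2, 1.9]
gripper_width: 0.0384
gripper_force: 0.0
```

move_arm(
  moves=[
    [[0.03, 0, 0], [0, 0, 0]],
    [[0.03, 0, 0], [0, 0, 0]],
    [[0.03, 0, 0], [0, 0, 0]],
    [[0.03, 0, 0], [0, 0, 0]],
    [[0.03, 0, 0], [0, 0, 0]],
    [[0.03, 0, 0], [0, 0, 0]],
    [[0.03, 0, 0], [0, 0, 0]],
    [[0.03, 0, 0], [0, 0, 0]],
    [[0.03, 0, 0], [0, 0, 0]],
    [[0.03, 0, 0], [0, 0, 0]],
    [[0.03, 0, 0], [0, 0, 0]],
    [[0.03, 0, 0], [0, 0, 0]],
    [[0.03, 0, 0], [0, 0, 0]],
    [[0, 0, 0], [0, 0, 0]],
  ],
)

```text
time_s: 27.4
position: [0.5006, -0.2312, 0.0967]
eef_rot: [180.0, -0.0, -6.9]
ft_force: [-0.1, 0.3, -0.7]
gripper_width: 0.0386
gripper_force: 0.0
```

```bash
python3 - <<'E'
from h import *
st()
E
```

```text
t 27.4 tool tray mm [-32.5  -0.9] z 0.0967 yaw [180.   -0.   -6.9] f [-0.1  0.3 -0.7] w 0.0386
```

move_arm(
  moves=[
    [[-0.06, 0, 0], [0, 0, 0]],
    [[-0.06, 0, 0], [0, 0, 0]],
    [[0, 0, -0.14], [0, 0, 0]],
    [[0, 0, -0.16], [0, 0, 0]],
    [[0, 0, -0.16], [0, 0, 0]],
    [[0, 0, 0], [0, 0, -0.11]],
    [[0, 0, 0], [0, 0, -0.11]],
    [[0, 0, 0], [0, 0, -0.11]],
    [[0, 0, 0], [0, 0, -0.11]],
    [[0, 0, 0], [0, 0, -0.11]],
    [[0, 0, 0], [0, 0, -0.11]],
    [[0, 0, 0], [0, 0, -0.11]],
    [[0, 0, 0], [0, 0, -0.11]],
    [[0, 0, 0], [0, 0, -0.12]],
    [[-0.1, 0.122, 0], [0, 0, 0]],
    [[-0.1, 0.122, 0], [0, 0, 0]],
    [[0, 0, 0], [0, 0, 0]],
  ],
)

```text
time_s: 29.52
position: [0.5247, -0.286, 0.2113]
eef_rot: [-180.0, -0.0, 83.0]
ft_force: [0.2, 0.5, -0.3]
gripper_width: 0.0382
gripper_force: 0.0
```

```bash
python3 - <<'E'
from h import *
st(); lids()
s=snapshot("side"); C=cloud(s); hsv=cv2.cvtColor(s["pixels"],cv2.COLOR_RGB2HSV)
m=((hsv[...,0]<8)|(hsv[...,0]>172))&(hsv[...,1]>110)&(C[...,2]>.0745)&(C[...,2]<.09)&(C[...,1]>-.43)&(C[...,0]<.62)
t=np.array([tr(q) for q in C[m]]); print(len(t),len(t) and cv2.minEnclosingCircle(t.astype(np.float32)))
E
```

```text
t 29.52 tool tray mm [ -1.9 -52.2] z 0.2113 yaw [-180.   -0.   83.] f [ 0.2  0.5 -0.3] w 0.0382
other tray mm -5.1 -118.5 r 27.4 n 266
52 ((-4.880284309387207, -4.544663429260254), 26.092998504638672)
```

move_arm(
  moves=[
    [[0, 0, 0.12], [0, 0, 0]],
    [[0, 0, 0.12], [0, 0, 0]],
    [[0, 0, 0.1], [0, 0, 0]],
    [[0, 0, 0.06], [0, 0, 0]],
    [[0, 0, 0.06], [0, 0, 0]],
    [[0.016, 0, 0], [0, 0, 0]],
    [[0.02, 0, 0], [0, 0, 0]],
    [[0.02, 0, 0], [0, 0, 0]],
  ],
)

```text
time_s: 30.62
position: [0.5268, -0.2705, 0.0977]
eef_rot: [179.9, 0.0, 83.0]
ft_force: [-0.7, 0.2, -0.9]
gripper_width: 0.0381
gripper_force: 0.0
```

move_arm(
  moves=[
    [[0.03, 0, 0], [0, 0, 0]],
    [[0.03, 0, 0], [0, 0, 0]],
    [[0.03, 0, 0], [0, 0, 0]],
    [[0.03, 0, 0], [0, 0, 0]],
    [[0.03, 0, 0], [0, 0, 0]],
    [[0.03, 0, 0], [0, 0, 0]],
    [[0.03, 0, 0], [0, 0, 0]],
    [[0.03, 0, 0], [0, 0, 0]],
    [[0.03, 0, 0], [0, 0, 0]],
    [[0.03, 0, 0], [0, 0, 0]],
    [[0.03, 0, 0], [0, 0, 0]],
    [[0.03, 0, 0], [0, 0, 0]],
    [[0.03, 0, 0], [0, 0, 0]],
    [[0.03, 0, 0], [0, 0, 0]],
    [[0.03, 0, 0], [0, 0, 0]],
    [[0.03, 0, 0], [0, 0, 0]],
    [[0.02, 0, 0], [0, 0, 0]],
    [[0, 0, 0], [0, 0, 0]],
  ],
)

```text
time_s: 32.88
position: [0.5416, -0.1461, 0.0967]
eef_rot: [-180.0, -0.0, 83.0]
ft_force: [-0.3, -1.5, -0.2]
gripper_width: 0.0385
gripper_force: 0.1
```

move_arm(
  moves=[
    [[-0.06, 0, 0], [0, 0, 0]],
    [[-0.06, 0, 0], [0, 0, 0]],
    [[0, 0, -0.14], [0, 0, 0]],
    [[0, 0, -0.16], [0, 0, 0]],
    [[0, 0, -0.16], [0, 0, 0]],
    [[-0.1, -0.15, -0.05], [0, 0, 0]],
    [[-0.1, -0.15, -0.05], [0, 0, 0]],
    [[-0.1, -0.15, -0.05], [0, 0, 0]],
    [[-0.1, -0.1, -0.05], [0, 0, 0]],
    [[-0.1, 0, 0], [0, 0, 0]],
    [[0, 0, 0], [0, 0, 0]],
  ],
)

```text
time_s: 34.25
position: [0.3855, -0.2857, 0.2619]
eef_rot: [-180.0, 0.0, 82.9]
ft_force: [0.1, 0.4, -0.1]
gripper_width: 0.0384
gripper_force: 0.0
```

```bash
python3 - <<'E'
from h import *
st(); s=lids()
c=s["pixels"][150:280,140:330]; cv2.imwrite("pics/t4.png",cv2.resize(c,None,fx=4,fy=4,interpolation=cv2.INTER_CUBIC)[:,:,::-1])
E
```

```text
t 34.25 tool tray mm [-140.1  -69.2] z 0.2619 yaw [-180.     0.    82.9] f [ 0.1  0.4 -0.1] w 0.0384
honey tray mm -5.0 118.1 r 28.2 n 261
other tray mm -5.5 -117.9 r 27.6 n 272
```

View pics/t4.png

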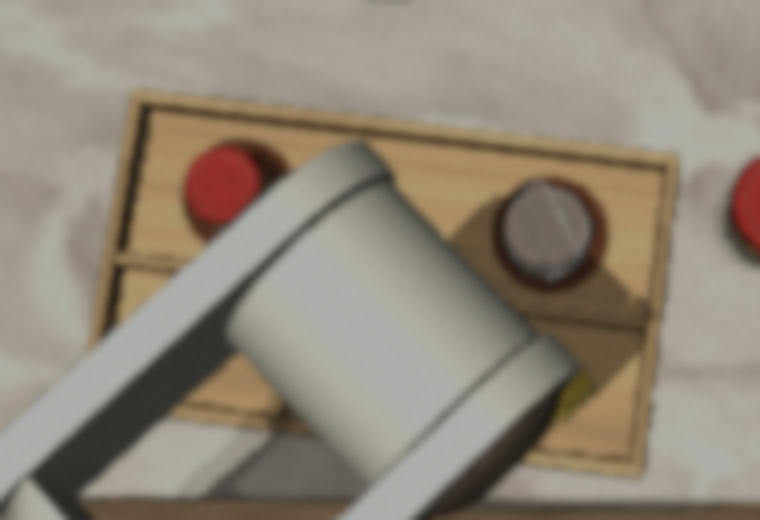

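Both jars stand within about 6 mm of the inlay centres, honey at (225,188) and clip at (547,232) in the crop, and the arm is clear. I hand it in.

```bash
python3 -c "
from cell import bot
print(bot.sign_off())"
```

```text
the job is handed in; nothing more can be done
None
```

The honey jar and the clip-top jar have changed places, each standing within about 6 mm of the other's inlay centre by the last top view, and the job was handed in at about 34 s; the sign-off gave no verdict.

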